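Clamp a hand chuck in the jeweller's bench holder

TASK

Lift the sprung clamp bar of the bench holder by its knob and turn it fully aside. Lay the steel hand chuck from the wooden rest into the holder's cradle, flat end towards the end stop, and push it gently home until it bears on the stop. Then lift the bar back over it as far as it turns, lower it gently onto the chuck without letting it snap down, let go, and leave the other things on the bench alone.

Things in the scene. Friction and masses are not known exactly. Their poses are not given: they have to be found in the camera images.
- barrel: Hand chuck: a steel barrel, 24 mm diameter, 100 mm long, with a dark tapered nose 26 mm long on one end; 0.17 to 0.34 kg. Origin on its axis, half-way along the 100 mm barrel; its +x axis runs along it to the nose (flat end 50 mm to -x, nose tip 76 mm to +x). It starts lying level in the wooden rest, its axis 42 mm above the bench.
- rest: Wooden tool rest: a board 120 x 70 x 10 mm with two V-notched supports, 10 mm thick, 40 mm to either side of its middle along x (70 mm gap for the fingers); origin at the centre of its underside, x along the chuck that lies in it.
- cradle: The holder's cradle: two aluminium V-supports, 10 mm thick, at x = -40 and +40 mm (70 mm gap between). Origin: where the barrel's origin lies when it is seated and fully home, 60 mm above the bench. +x runs along the cradle away from the end stop (the loaded nose points to +x), +z up. The base plate's top is 48 mm below the origin, the V-supports' tops level with it.
- stop: The end stop: an upright aluminium plate, 36 mm wide, 6 mm thick, across the -x end of the cradle. Origin on the face that the chuck's flat end must bear on, 50 mm to -x of the cradle's origin; its top is 10 mm above the origin. It is rigid; push with a few newtons only (25 N is too much).
- post (a point): Top of the holder's upright guide post (12 mm diameter, 100 mm high), on the vertical axis about which the clamp bar turns and along which it is lifted; it stands 85 mm to +y of the cradle's origin.
- bar: The clamp bar: a flat aluminium bar, 16 mm wide, 8 mm thick, that reaches horizontally from the post across the cradle, with a cross-shaped pressing shoe (49 x 22 mm, same thickness) 85 mm from the post. Origin on the post's axis at the bar's underside; the bar runs along its own -y axis to 189 mm from the post's axis. Underside 66 mm above the bench when right down.
- knob (a point): Centre of the grip knob on the bar: an upright ribbed black cylinder, 20 mm diameter, 34 mm high, fixed to the bar's top 150 mm from the post's axis. The point lies 8 mm under the knob's top and 18 mm above the bar's top face, on the knob's axis.
- clamp_lift (a joint): Height of the clamp bar above its lowest place (m): 0 right down, 0.020 at its upper stop; about 0.005 when it rests on a seated chuck. A spring pulls the bar down, with its weight, with about 5 N when down and 7.5 N at the top. It is lightly damped; let go more than about 2 mm above its support, it snaps down.
- clamp_swing (a joint): Turn of the clamp bar about the post (rad): 0 = closed, across the cradle, at a stop; grows anticlockwise from above to 1.4 = fully aside, at a stop. Stays where left. A steel lug, 4 mm beside the closed bar's tip, keeps the closed bar from turning until clamp_lift exceeds 0.010. Aside, the bar goes right down; lift it above 0.010 again to pass over chuck and lug.
- jar: Bystander: amber glass jar with a steel cap, 52 mm diameter, 65 mm high; origin at the centre of its underside.
- block: Bystander: square steel bench block on a rubber foot, 60 x 60 x 36 mm; origin at the centre of its underside.
- hammer: Bystander: small hammer lying on the bench, 220 mm long; origin under its middle.
Things that resemble listed ones, but are neither listed nor needed, are in the scene too. Several things have the shape of the barrel; the one meant has the colours described above.

How it is judged:
By the outcome, as a careful person would: the job done as asked, in the order asked, and still so for the second after the job is handed in, with the robot touching nothing.
It also fails if it takes over 72 s, if anything falls off the work surface, if the arm or the gripper's body presses on something with over 40 N, if the wrist force passes 120 N, or if a joint passes its speed limit or range.

ROBOT

A 6-joint arm with a two-finger parallel gripper is mounted at the origin on the work surface. World frame = base frame: x ahead of the robot, y to its left, z up, the work surface at z = 0. Lengths are in m, angles in rad, forces in N, time in s.
With the tool pointing down it reaches from about 0.325 to 0.85 m from the base axis. Payload 15.5 kg.
Tool frame: the origin (TCP) lies midway between the tips of the shut fingers; the grasp point (between the pads) lies 19 mm behind it; z points along the fingers, y is the direction in which the jaws open and shut (so a half turn about z gives the same grasp; the last joint's range is limited). The gripper opens to 91 mm and grips with 3 to 60 N. Pads are 32 mm wide; open, the fingers measure 118 mm over their backs; the gripper's body (76 mm by 178 mm) begins 60 mm behind the grasp point.
Start: joints at [-1.367, 0.494, 1.345, -0, 1.302, -0.096], TCP at [0.184, -0.597, 0.214] pointing down, gripper open.
Joint ranges: [-2.91, 2.91], [-0.82, 2.16], [0.22, 2.67], [-1.22, 4.37], [0.12, 2.79], [-3.08, 3.08]. Speed limits (rad/s): [1.89, 1.89, 2.57, 3.01, 3.01, 3.01].

INTERFACE

Orientations are given as a 3x3 rotation matrix whose columns are the frame's x, y, z axes.
In Python, from workcell import robot, hand, solver, read_camera gives the robot as it stands. Calls block until the motion is done:
- robot.reach(position, orientation): joint-space move of the TCP to a pose.
- robot.line_to(position, frame=None, velocity=0.15): straight line of the TCP; frame=None keeps the orientation; velocity is the mean speed in m/s.
- robot.set_joints(angles): joint-space move.
- hand.gripper_to(opening, grip_force=None): finger opening in m; grip_force is the grip in N (None keeps the last); returns when the fingers have stopped.
- robot.dwell(seconds).
- solver.inverse_kinematics(position, orientation): joint angles nearest the present ones, or None.
- robot.observe(): the state.
- read_camera(name): name is "side" or "top"; returns a dict with "img" (384x512x3 uint8, red, green, blue), "mtx" (3x3 intrinsics, pixels), "view" (4x4, takes a point from world to camera coordinates). Camera axes: x right, y down, z forward; pixel columns grow to the right and rows downward; lengths in m; the calibration is good to about 2 mm. A picture is of the moment at which its call begins. There is no depth.
A pose or a line that the arm cannot do raises robot.IKError and nothing moves.
- robot.finish_job(): hands the job in, once; it reports no verdict.
The state is a dict: "time": time; "joint_positions": joint angles; "dq": joint speeds; "joint_torque": joint torques, N m; "eef_pos": TCP position; "ee_rot": TCP orientation; "ft_force": force on the tool from outside, world axes, zero at the start; "torque": the same for the moment, N m; "grip_width": finger opening in m.
Only numpy, scipy, OpenCV 4.12 (cv2) and the standard library are available. Lean on these libraries where they do the work, as an engineer would, in place of code of your own. Each camera call takes 0.05 s, during which the arm holds its last target.

## Working session

There is one attempt and no reset: what is moved stays moved. The work goes in short steps, each a Python script; the robot and the scene stay as the last script left them, time stands still between calls to the robot, and variables do not carry over. Pictures are saved under pics/ and viewed, and the job is handed in when it is done.

```bash
ls; mkdir -p pics
python3 - <<'E'
from workcell import robot, hand, solver, read_camera
import cv2
for n in("side","top"):
    c=read_camera(n); cv2.imwrite(f"pics/{n}0.png",cv2.resize(c["img"][:,:,::-1],(800,600),interpolation=cv2.INTER_CUBIC)); print(c["mtx"],c["view"])
s=robot.observe();print(s)
E
```

```text
pics
[[496.26411486   0.         255.56264097]
 [  0.         496.26411486 199.03071865]
 [  0.           0.           1.        ]] [[-0.70268978 -0.71134626 -0.01461407  0.37981789]
 [-0.50908905  0.51703075 -0.68811884  0.34829169]
 [ 0.49704669 -0.47609421 -0.72545081  1.16525037]
 [ 0.          0.          0.          1.        ]]
[[498.22638469   0.         251.20128206]
 [  0.         498.22638469 192.7872857 ]
 [  0.           0.           1.        ]] [[ 0.01851371 -0.99980651  0.00664795 -0.04639593]
 [-0.99464751 -0.01909338 -0.10154685  0.54140333]
 [ 0.10165414 -0.00473235 -0.99480854  1.71116194]
 [ 0.          0.          0.          1.        ]]
{'time': 0.1, 'joint_positions': array([-1.36747596e+00,  4.94111911e-01,  1.34601674e+00,  6.13524018e-06,
        1.30251286e+00, -9.55025802e-02]), 'dq': array([ 0.00042474, -0.0016771 , -0.00093182,  0.00055875, -0.00032215,
        0.00141   ]), 'joint_torque': array([ 1.34420778e-03, -8.80240345e+01, -3.82542694e+01,  7.09308777e-02,
        4.83703183e-02, -5.37114238e-05]), 'eef_pos': array([ 0.18393632, -0.59698883,  0.21342134]), 'ee_rot': array([[ 9.55684161e-01,  2.94393855e-01, -2.05994908e-04],
       [ 2.94393908e-01, -9.55683614e-01,  1.02845194e-03],
       [ 1.05903972e-04, -1.04351887e-03, -9.99999450e-01]]), 'ft_force': array([-0.75356756, -0.03893181,  0.43340216]), 'torque': array([ 0.04135572, -0.00302634,  0.0025476 ]), 'grip_width': 0.09137240165834097}
```

View pics/side0.png

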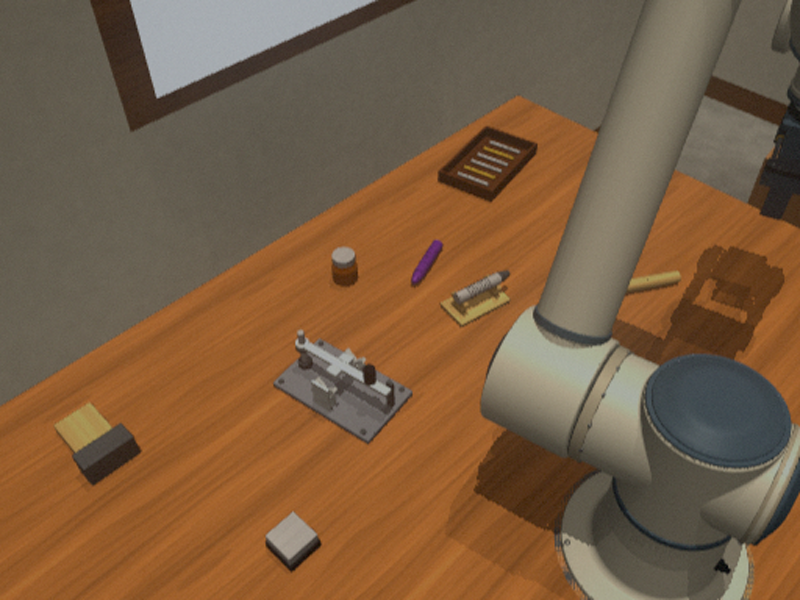

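View pics/top0.png

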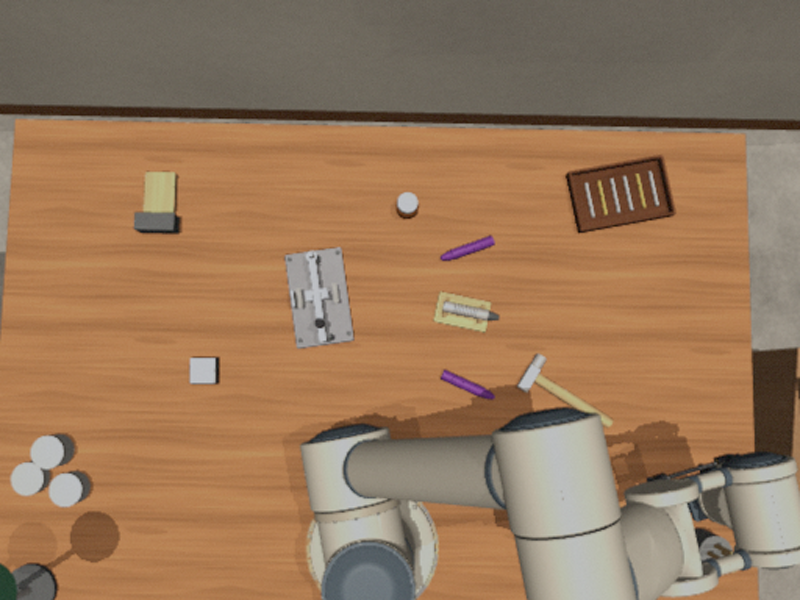

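Run:
```python
import cv2
from workcell import read_camera
def crop(n,x0,y0,w,h,k,out):
    im=read_camera(n)["img"][:,:,::-1]
    c=cv2.resize(im[y0:y0+h,x0:x0+w],None,fx=k,fy=k,interpolation=cv2.INTER_CUBIC)
    for i in range(0,w,10):
        cv2.putText(c,str(x0+i),(i*k,10),0,.35,(0,255,255),1); cv2.line(c,(i*k,12),(i*k,18),(0,255,255),1)
    for i in range(0,h,10):
        cv2.putText(c,str(y0+i),(0,i*k+4),0,.35,(0,255,255),1)
    cv2.imwrite(out,c)
crop("top",175,150,70,75,8,"pics/t_h.png")
crop("top",270,180,60,40,10,"pics/t_b.png")
crop("side",170,205,100,80,8,"pics/s_h.png")
crop("side",275,165,60,45,10,"pics/s_b.png")
```

```text
(no output)
```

View pics/t_h.png

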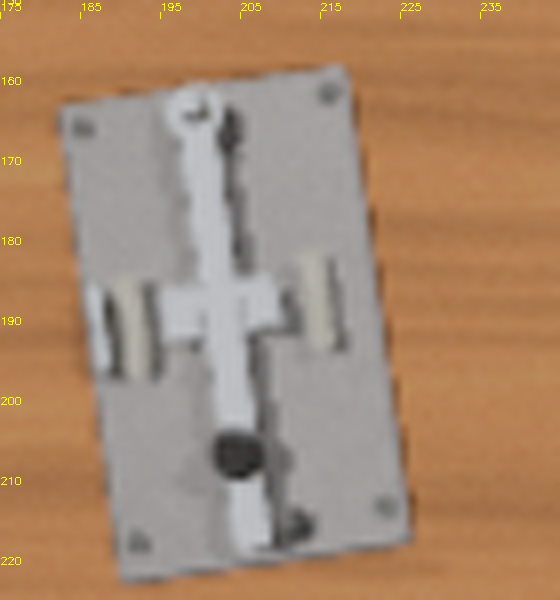

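View pics/t_b.png

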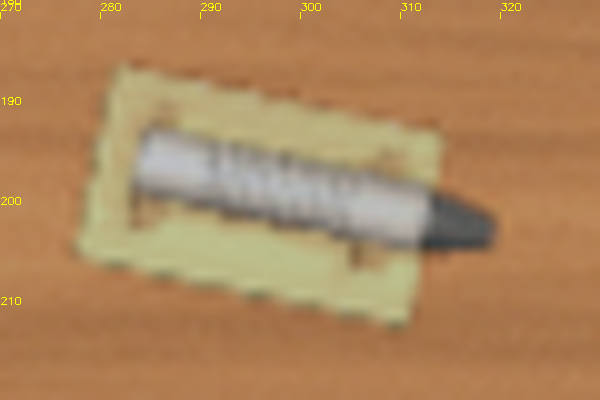

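View pics/s_h.png

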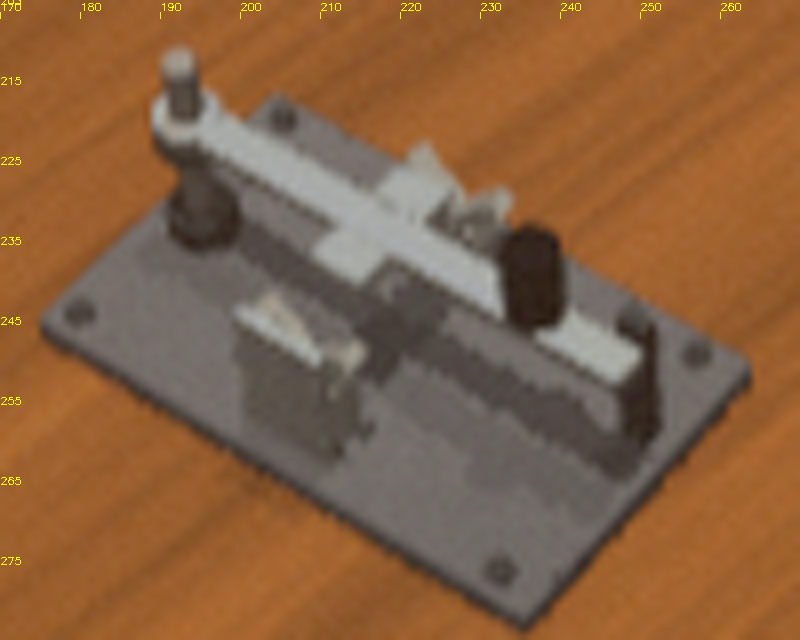

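View pics/s_b.png

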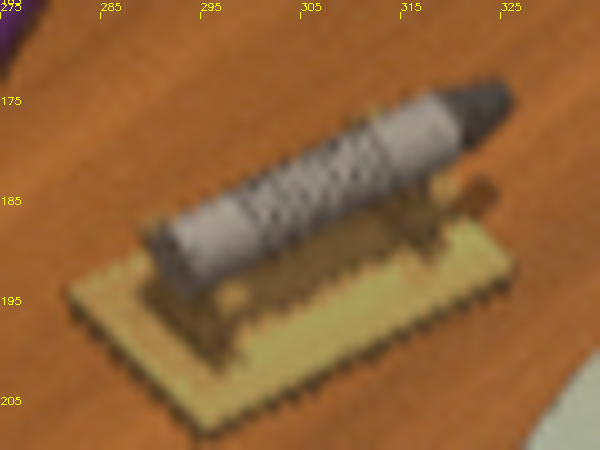

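```bash
cat > h.py <<'E'
from workcell import robot, hand, solver, read_camera
import numpy as np, cv2
from scipy.optimize import least_squares
C={n:read_camera(n) for n in("top","side")} if 0 else None
CAM={}
def cam(n):
    if n not in CAM: CAM[n]=read_camera(n)
    return CAM[n]
def proj(n,P):
    c=cam(n);p=c["view"][:3,:3]@P+c["view"][:3,3];q=c["mtx"]@p;return q[:2]/q[2]
def px(x0,y0,k,x,y): return np.array([(x+.5)/k-.5+x0,(y+.5)/k-.5+y0])
def crop(n,x0,y0,w,h,k,out):
    im=read_camera(n)["img"][:,:,::-1]
    c=cv2.resize(im[y0:y0+h,x0:x0+w],None,fx=k,fy=k,interpolation=cv2.INTER_CUBIC)
    for i in range(0,w,10):
        cv2.putText(c,str(x0+i),(i*k,10),0,.35,(0,255,255),1)
    for i in range(0,h,10):
        cv2.putText(c,str(y0+i),(0,i*k+4),0,.35,(0,255,255),1)
    cv2.imwrite(out,c)
def fit(obs,x0):
    def W(p,m):
        c,s=np.cos(p[2]),np.sin(p[2]);return np.array([p[0]+c*m[0]-s*m[1],p[1]+s*m[0]+c*m[1],m[2]])
    f=lambda p:np.concatenate([proj(n,W(p,m))-u for n,m,u in obs])
    r=least_squares(f,x0,x_scale=[.01,.01,.1],loss='soft_l1');return r.x,f(r.x).reshape(-1,2)
E
python3 - <<'E'
from h import *
T=lambda x,y:px(175,150,8,x,y)
S=lambda x,y:px(170,205,8,x,y)
t=1e-3
obs=[("top",(0,.085,.1),T(196,110)),("top",(0,-.065,.1),T(239,455)),("top",(0,-.104,.074),T(254,545)),
("top",(-.040,0,.060),T(133,328)),("top",(.040,0,.060),T(320,302)),("top",(-.053,0,.070),T(101,331)),("top",(0,0,.074),T(222,305)),
("side",(0,.085,.1),S(180,55)),("side",(0,-.065,.1),S(535,236)),("side",(0,-.065,.074),S(531,312))]
p,r=fit(obs,[.6,.1,-1.57]);print(p,"\n",r.round(2))
B=lambda x,y:px(270,180,10,x,y)
D=lambda x,y:px(275,165,10,x,y)
obs=[("top",(-.05,0,.042),B(138,162)),("top",(.05,0,.042),B(427,218)),("top",(.076,0,.042),B(494,231)),
("side",(-.05,0,.042),D(176,258)),("side",(.076,0,.042),D(503,100)),("side",(.05,0,.042),D(445,125))]
q,r=fit(obs,[.6,-.2,-1.57]);print(q,"\n",r.round(2))
E
```

```text
[ 0.55025165  0.13069189 -1.40616041] 
 [[-0.97 -0.92]
 [-0.27 -0.02]
 [ 0.1   0.7 ]
 [-0.16 -0.32]
 [-0.39 -0.44]
 [-0.29 -0.46]
 [-0.08  0.42]
 [ 0.46 -0.75]
 [ 0.23  1.52]
 [ 1.15 -1.67]]
[ 0.52322297 -0.19525185 -1.75214447] 
 [[-0.43  0.08]
 [-0.96  0.22]
 [-0.27  0.41]
 [ 0.28 -0.47]
 [ 0.49 -1.57]
 [-0.33 -0.67]]
```

```bash
cat >> h.py <<'E'
H=np.array([0.5503,0.1307]); HY=-1.406
BX=np.array([0.5232,-0.1953]); BY=-1.752
def R(jaw):  # tool down, tool y at angle jaw in world
    c,s=np.cos(jaw),np.sin(jaw)
    return np.array([[-s,c,0],[c,s,0],[0,0,-1.]])
def hp(x,y):
    c,s=np.cos(HY),np.sin(HY);return np.array([H[0]+c*x-s*y,H[1]+s*x+c*y])
def P(xy,z): return np.array([xy[0],xy[1],z])
POST=hp(0,.085)
def arc(th,r=.15):
    a=HY-np.pi/2+th; return POST+r*np.array([np.cos(a),np.sin(a)])
def st(msg=""):
    s=robot.observe();print(msg,round(s["time"],2),s["eef_pos"].round(4),"F",s["ft_force"].round(2),"T",s["torque"].round(2),"w",round(s["grip_width"],4));return s
E
python3 - <<'E'
from h import *
for off in(0,np.pi):
  for th in(0,.7,1.4):
    q=solver.inverse_kinematics(P(arc(th),.095),R(HY+th+off)); print(off,th,None if q is None else np.round(q,2))
  print('b',solver.inverse_kinematics(P(BX,.023),R(BY+np.pi/2+off)),solver.inverse_kinematics(P(H,.041),R(HY+np.pi/2+off)))
E
```

```text
0 0 [ 0.12  0.48  1.78 -0.    0.87  1.53]
0 0.7 [-0.05  0.52  1.69 -0.    0.92  0.65]
0 1.4 [-0.1   0.63  1.45 -0.    1.06 -0.1 ]
b [-4.64186927e-01  6.56307466e-01  1.69237051e+00 -4.44089210e-16
  7.92914676e-01 -2.82983253e-01] [ 1.27616963e-01  6.34357245e-01  1.66370963e+00 -4.44089210e-16
  8.43525782e-01 -3.71793638e-02]
3.141592653589793 0 [ 0.12  0.48  1.78 -0.    0.87 -1.61]
3.141592653589793 0.7 [-0.05  0.52  1.69 -0.    0.92 -2.49]
3.141592653589793 1.4 [-0.1   0.63  1.45 -0.    1.06  3.04]
b [-4.64186927e-01  6.56307466e-01  1.69237051e+00 -4.44089210e-16
  7.92914676e-01  2.85860940e+00] None
```

Run:
```python
from h import *
robot.reach(P(arc(0),.15),R(HY)); hand.gripper_to(.055)
st()
crop("top",175,150,70,75,8,"pics/t1.png");crop("side",170,185,100,100,7,"pics/s1.png")
```

```text
3.86 [0.4862 0.1201 0.15  ] F [-0.49 -0.41  0.59] T [ 0.    0.02 -0.01] w 0.0556
```

View pics/s1.png

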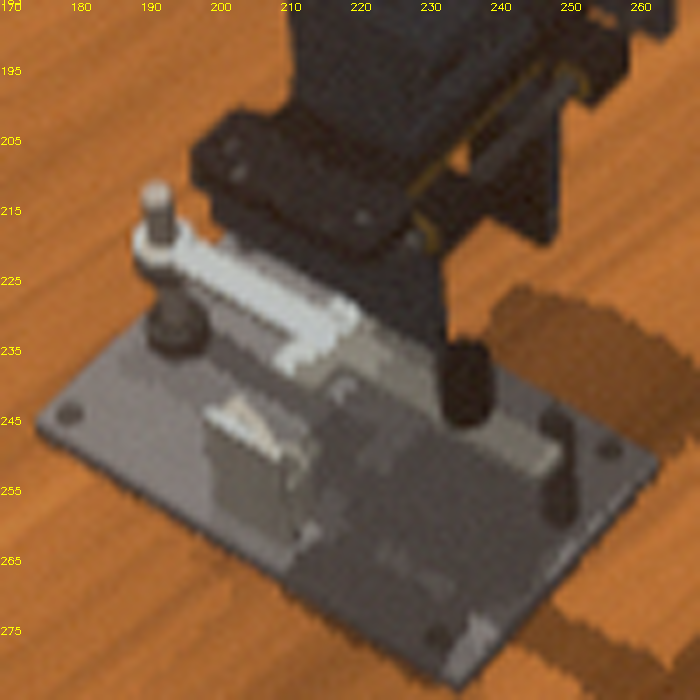

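Run:
```python
from h import *
robot.line_to(P(arc(0),.095),velocity=.1); st()
robot.line_to(P(arc(0),.078),velocity=.04); st()
hand.gripper_to(0.0,8);st()
```

```text
4.66 [0.4864 0.1201 0.0953] F [-0.5   0.45  0.05] T [-0.01  0.03  0.  ] w 0.0549
 5.23 [0.4861 0.12   0.0779] F [ 0.63 -0.89  0.52] T [-0.02 -0.05 -0.01] w 0.0549
 5.87 [0.4862 0.1201 0.078 ] F [0.81 2.16 1.14] T [ 0.1  -0.02 -0.04] w 0.0197
```

Run:
```python
from h import *
hand.gripper_to(0.0,30);st()
robot.line_to(P(arc(0),.084),velocity=.03);st()
robot.line_to(P(arc(0),.0935),velocity=.03);st()
robot.line_to(P(arc(.1),.0935),R(HY+.1),velocity=.04);st()
crop("side",170,185,100,100,7,"pics/s2.png")
```

```text
6.08 [0.4862 0.12   0.078 ] F [ 0.38 -0.11  0.81] T [0.04 0.02 0.  ] w 0.0193
 6.43 [0.4866 0.1201 0.0841] F [ 3.73  1.95 -6.14] T [ 0.15 -0.53  0.  ] w 0.0195
 6.9 [0.4866 0.1201 0.0934] F [ 5.52  1.31 -7.04] T [ 0.26 -0.76 -0.02] w 0.0191
 7.42 [0.49   0.1053 0.0934] F [ 5.11  1.67 -6.32] T [ 0.21 -0.78 -0.  ] w 0.0192
```

View pics/s2.png

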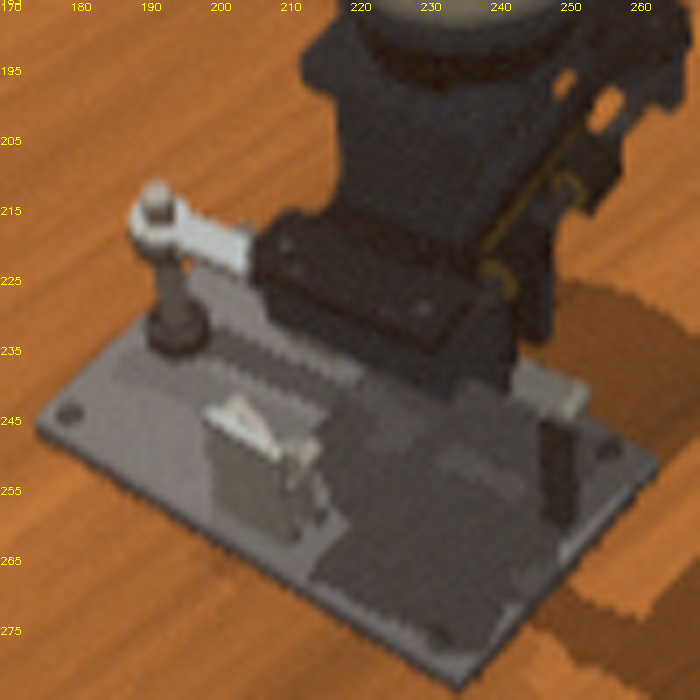

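Run:
```python
from h import *
for th in np.linspace(.1,1.38,7)[1:]:
    robot.line_to(P(arc(th),.0935),R(HY+th),velocity=.1);s=st(round(th,2))
    if np.linalg.norm(s["ft_force"])>20: break
```

```text
0.31 7.94 [0.5018 0.0755 0.0933] F [ 7.67  3.57 -7.06] T [ 0.5  -0.99  0.05] w 0.0193
0.53 8.41 [0.5195 0.0491 0.0933] F [ 7.11  5.65 -5.89] T [ 0.89 -1.13  0.05] w 0.019
0.74 8.88 [0.5422 0.0272 0.0932] F [ 6.4   8.54 -6.66] T [ 1.29 -1.14  0.01] w 0.0193
0.95 9.34 [0.5688 0.0106 0.093 ] F [ 5.25 11.27 -6.37] T [ 1.7  -0.98  0.01] w 0.0191
1.17 9.81 [5.982e-01 1.000e-04 9.270e-02] F [ 2.9   9.39 -6.7 ] T [ 1.71 -0.63 -0.04] w 0.0194
1.38 10.28 [ 0.6292 -0.004   0.0923] F [-0.37 10.42 -6.33] T [ 1.47 -0.18  0.01] w 0.0193
```

Run:
```python
from h import *
for th in(1.40,1.42,1.44,1.46):
    robot.line_to(P(arc(th,.149),.0935),R(HY+th),velocity=.05);s=st(th)
    if s["ft_force"][0]<-7: break
crop("top",165,150,110,75,7,"pics/t3.png")
```

```text
1.4 10.53 [ 0.6324 -0.0039  0.0928] F [-0.06  5.65 -6.69] T [0.71 0.   0.08] w 0.0195
1.42 10.78 [ 0.635  -0.0039  0.0928] F [-3.95  5.69 -5.83] T [0.75 0.44 0.  ] w 0.0192
1.44 11.03 [ 0.6374 -0.0038  0.0927] F [-5.59  4.95 -6.18] T [ 0.61  0.84 -0.06] w 0.0194
1.46 11.28 [ 0.6398 -0.0038  0.0925] F [-6.55  4.6  -6.29] T [ 0.5   1.22 -0.06] w 0.0192
```

View pics/t3.png

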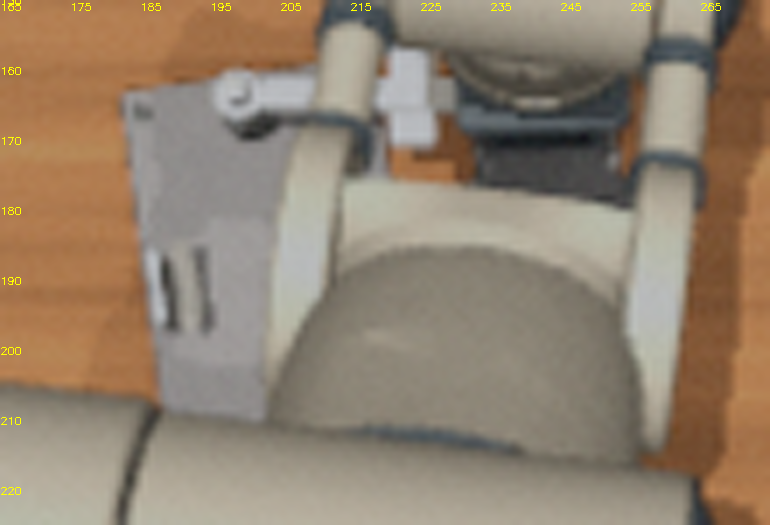

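Run:
```python
from h import *
for th in(1.48,1.51):
    robot.line_to(P(arc(th,.149),.0935),R(HY+th),velocity=.05);s=st(th)
crop("top",165,150,110,75,7,"pics/t4.png")
```

```text
1.48 11.57 [ 0.6423 -0.0036  0.0923] F [-8.76  4.75 -5.89] T [ 0.41  1.63 -0.17] w 0.0194
1.51 11.82 [ 0.6459 -0.0033  0.0919] F [-13.23   2.12  -6.99] T [ 0.15  2.36 -0.2 ] w 0.0189
```

View pics/t4.png

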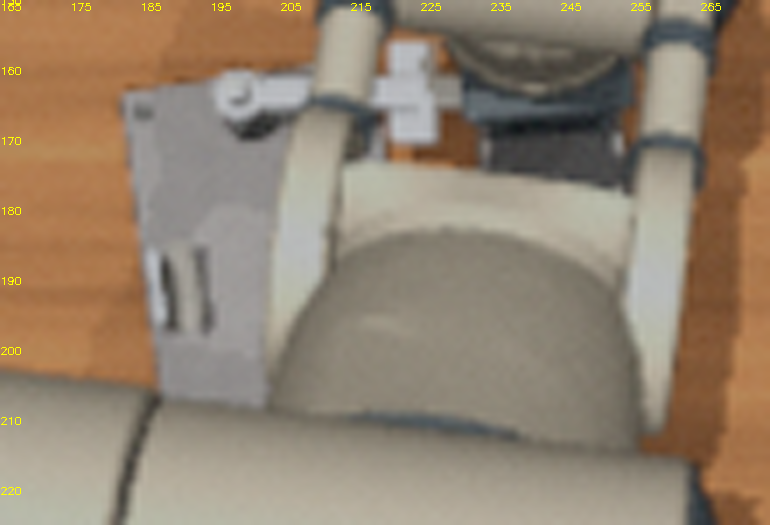

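Run:
```python
from h import *
th=1.42; A=P(arc(th,.149),0)
robot.line_to(A+[0,0,.0935],R(HY+th),velocity=.05);st()
robot.line_to(A+[0,0,.081],velocity=.04);st()
for z in(.0795,.0785,.0775,.077,.0765):
    robot.line_to(A+[0,0,z],velocity=.02);s=st()
    if s["ft_force"][2]>-1.5: break
```

```text
12.29 [ 0.6347 -0.0039  0.0929] F [-3.54  5.96 -5.36] T [0.81 0.51 0.06] w 0.0193
 12.75 [ 0.6352 -0.004   0.0807] F [-4.14  5.48 -5.5 ] T [0.8  0.67 0.11] w 0.0192
 13.0 [ 0.6355 -0.0042  0.0795] F [-4.33  4.   -1.53] T [0.62 0.72 0.19] w 0.019
 13.25 [ 0.6357 -0.0044  0.0787] F [-4.6   2.45 -0.84] T [0.5  0.84 0.17] w 0.0192
```

Run:
```python
from h import *
hand.gripper_to(.05);st()
th=1.42; A=P(arc(th,.149),0)
robot.line_to(A+[0,0,.16],velocity=.2);st()
robot.reach(P(BX,.14),R(BY+np.pi/2));st()
crop("top",165,150,80,75,7,"pics/t5.png")
crop("side",275,145,60,60,9,"pics/s5.png")
```

```text
13.89 [ 0.6363 -0.0044  0.0786] F [ 0.65 -0.42  0.46] T [-0.02 -0.14  0.  ] w 0.0502
 14.45 [ 0.6362 -0.0043  0.1604] F [-0.   -0.08  0.61] T [-0.06 -0.12  0.02] w 0.0503
 15.34 [ 0.5238 -0.1947  0.1399] F [-0.01  0.14 -0.75] T [ 0.02 -0.11  0.01] w 0.0498
```

View pics/t5.png

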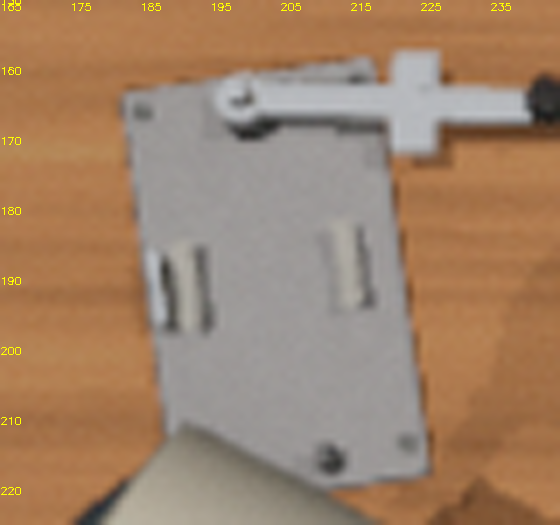

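View pics/s5.png

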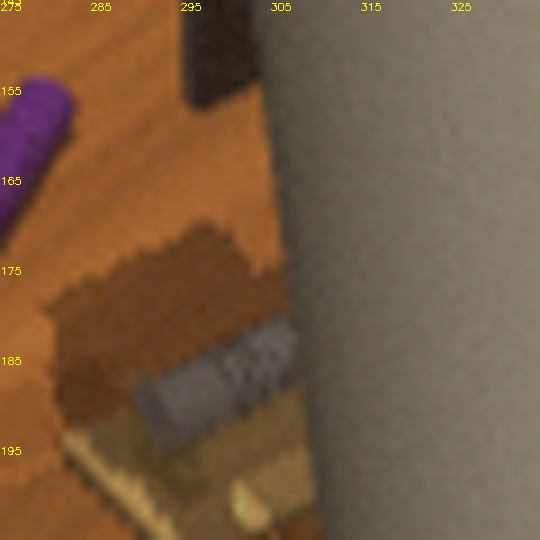

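Run:
```python
from h import *
robot.line_to(P(BX,.055),velocity=.15)
robot.line_to(P(BX,.024),velocity=.06);st()
hand.gripper_to(0,6);st()
```

```text
16.82 [ 0.5232 -0.1953  0.0239] F [-0.06  0.64 -0.36] T [-0.06 -0.05 -0.01] w 0.0503
 17.34 [ 0.5235 -0.1954  0.0242] F [1.43 0.34 1.65] T [-0.04 -0.29 -0.13] w 0.0236
```

Run:
```python
from h import *
hand.gripper_to(0,25);st()
robot.line_to(P(BX,.14),velocity=.12);st()
X=hp(.010,0)
robot.reach(P(X,.14),R(HY+np.pi/2));st()
crop("top",165,150,90,75,7,"pics/t6.png")
crop("side",160,165,110,110,6,"pics/s6.png")
```

```text
17.56 [ 0.5235 -0.1954  0.0242] F [ 2.6  -0.24  3.37] T [ 0.07 -0.36 -0.16] w 0.0234
 18.68 [ 0.5227 -0.1951  0.1393] F [ 0.13  0.45 -3.45] T [-0.03 -0.09 -0.02] w 0.0237
 19.88 [0.5521 0.1198 0.1399] F [ 0.02 -0.04 -2.78] T [-0.02 -0.08 -0.03] w 0.0235
```

View pics/t6.png

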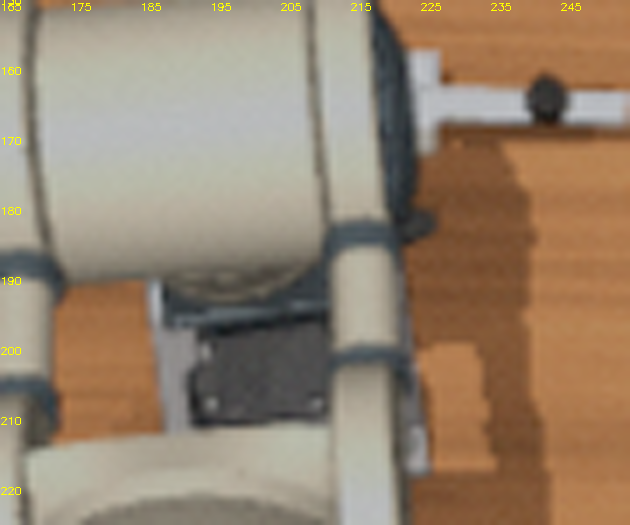

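View pics/s6.png

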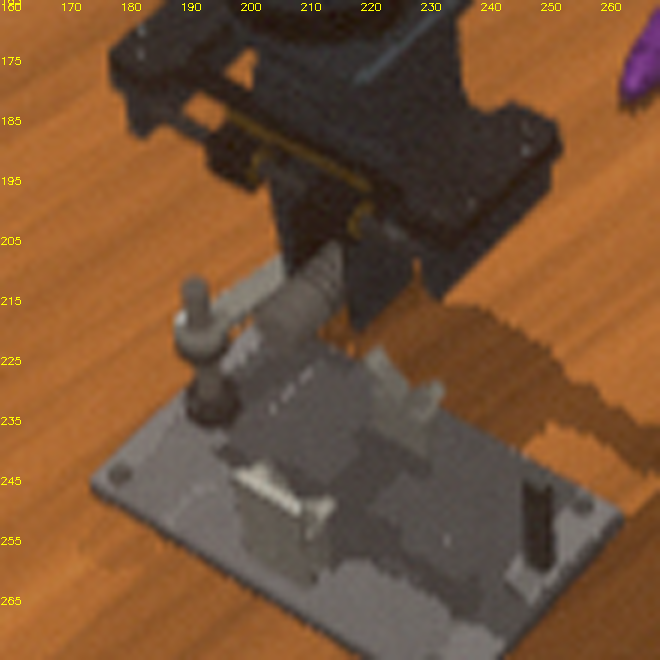

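Run:
```python
from h import *
for dx in(-.05,-.045,-.04,-.035,-.03): print(dx,proj("side",P(hp(.01+dx,0),.159)).round(1))
print(proj("side",P(hp(-.05,0),.07)), proj("side",P(hp(-.05,.018),.07)),proj("side",P(hp(-.05,-.018),.07)))
```

```text
-0.05 [205.3 219.1]
-0.045 [206.5 217.8]
-0.04 [207.8 216.6]
-0.035 [209.1 215.4]
-0.03 [210.4 214.2]
[205.79520012 243.84201417] [200.53713508 240.73180972] [211.11371433 246.98797498]
```

Run:
```python
from h import *
crop("side",190,190,45,60,12,"pics/s6b.png")
```

```text
(no output)
```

View pics/s6b.png

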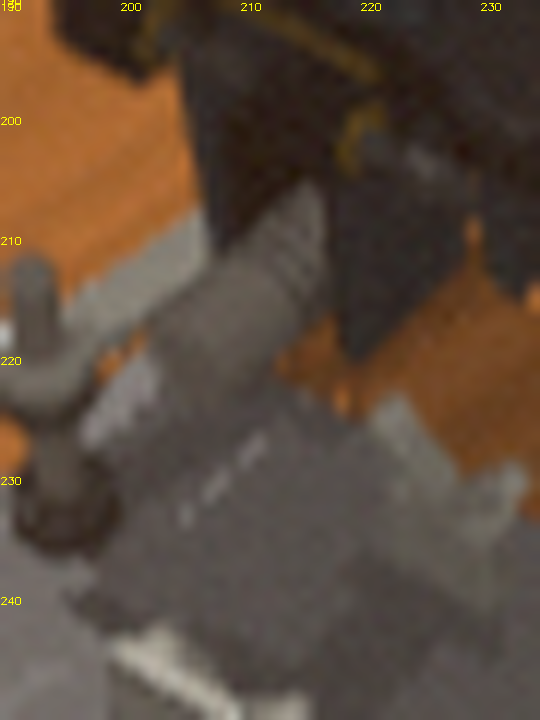

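Run:
```python
from h import *
X=hp(.010,0)
robot.line_to(P(X,.07),velocity=.12);st()
robot.line_to(P(X,.048),velocity=.05);st()
for z in(.046,.045,.044,.043,.042,.041,.040):
    robot.line_to(P(X,z),velocity=.02);s=st()
    if s["ft_force"][2]>2: break
crop("side",175,190,80,80,9,"pics/s7.png")
```

```text
20.82 [0.5523 0.1208 0.0705] F [ 0.6   0.33 -2.95] T [ 0.03 -0.07  0.02] w 0.0233
 21.41 [0.5519 0.1208 0.0478] F [-0.11  0.44 -2.76] T [-0.04 -0.09  0.05] w 0.0236
 21.66 [0.552  0.1208 0.0461] F [-0.33  0.17 -2.92] T [ 0.04 -0.13  0.01] w 0.0236
 21.91 [0.5519 0.1208 0.045 ] F [-0.89  0.12 -2.54] T [ 0.01 -0.1   0.04] w 0.0233
 22.16 [0.5519 0.1208 0.044 ] F [-1.01  0.04 -3.06] T [ 0.07 -0.12  0.03] w 0.0234
 22.41 [0.5519 0.1208 0.043 ] F [ 0.74 -0.94 -3.65] T [ 0.03 -0.12  0.01] w 0.0234
 22.66 [0.552  0.1208 0.0423] F [-2.58  0.33  4.18] T [-0.03  0.23 -0.03] w 0.0236
```

View pics/s7.png

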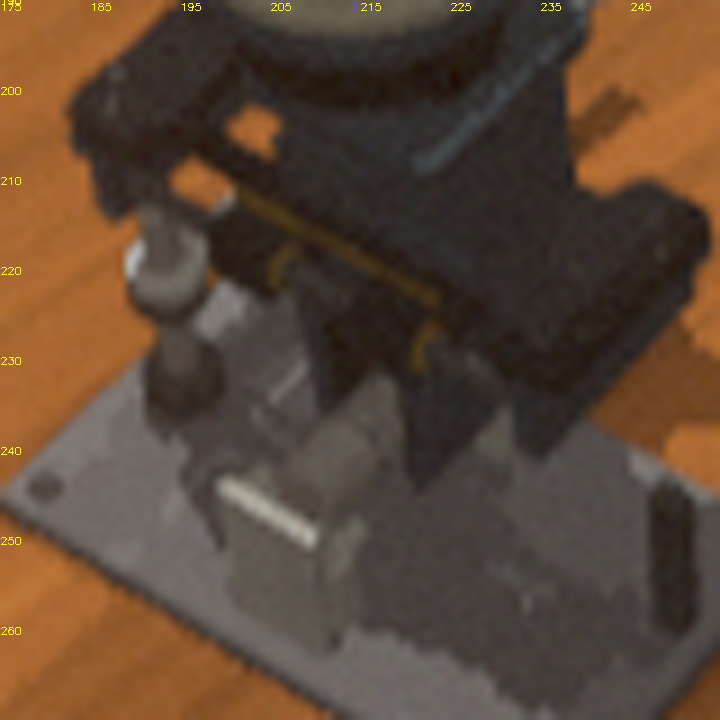

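Run:
```python
from h import *
ax=np.array([np.cos(HY),np.sin(HY),0]); ay=np.array([-ax[1],ax[0],0])
hand.gripper_to(0,12)
d=.010;base=None
robot.line_to(P(hp(d,0),.0426),velocity=.02);s=st()
while d>-.006:
    d-=.001
    robot.line_to(P(hp(d,0),.0426),velocity=.02);s=robot.observe()
    f=s["ft_force"]@ax;print(round(d,4),"fx",round(f,2),"fy",round(s["ft_force"]@ay,2),"fz",s["ft_force"][2].round(2),round((s["eef_pos"][:2]-H)@ax[:2],4))
    if f>5: break
st()
```

```text
23.18 [0.552  0.1208 0.0425] F [-0.34  0.71 -2.17] T [-0.01 -0.09 -0.02] w 0.0236
0.009 fx -0.3 fy 0.61 fz -3.16 0.0089
0.008 fx -0.18 fy 1.09 fz -3.41 0.0079
0.007 fx 0.27 fy -0.26 fz -1.89 0.0069
0.006 fx -0.1 fy -0.16 fz -2.26 0.0059
0.005 fx -0.28 fy 0.25 fz -1.96 0.0049
0.004 fx -0.55 fy -0.15 fz -3.28 0.0039
0.003 fx -0.37 fy -0.43 fz -3.92 0.0029
0.002 fx 0.52 fy 0.45 fz -2.15 0.0019
0.001 fx 0.05 fy 0.22 fz -2.61 0.001
0.0 fx 0.96 fy -0.25 fz -2.7 -0.0
-0.001 fx -1.07 fy -1.02 fz -3.63 -0.001
-0.002 fx 5.1 fy -0.55 fz -2.88 -0.0016
 26.18 [0.5501 0.1323 0.0426] F [ 0.29 -5.12 -2.88] T [-0.85 -0.26 -0.  ] w 0.0234
```

Run:
```python
from h import *
ax=np.array([np.cos(HY),np.sin(HY),0])
for z in(.0422,.0418,.0414):
    robot.line_to(P(hp(-.0015,0),z),velocity=.02);s=st()
    if s["ft_force"][2]>-.5: break
hand.gripper_to(.034);st()
hand.gripper_to(0,6);st()
z=s["eef_pos"][2]
d=-.001
while d>-.006:
    d-=.0007
    robot.line_to(P(hp(d,0),z),velocity=.02);s=robot.observe();f=s["ft_force"]@ax;print(round(d,4),"fx",round(f,2),s["ft_force"][2].round(2))
    if f>4.5: break
hand.gripper_to(.045);st()
crop("side",175,190,80,80,9,"pics/s8.png")
```

```text
26.43 [0.55   0.1322 0.0423] F [-2.01 -2.62  0.58] T [-0.31  0.12 -0.05] w 0.0237
 26.81 [0.5501 0.1323 0.0422] F [-0.46 -0.79  0.29] T [-0.05 -0.15  0.01] w 0.0339
 27.12 [0.5499 0.1322 0.0422] F [-1.64  0.59  1.98] T [-0.03  0.1  -0.02] w 0.0237
-0.0017 fx 1.39 -1.03
-0.0024 fx 5.25 -1.04
 28.15 [0.55   0.1331 0.0424] F [-0.33  0.27 -0.16] T [-0.06 -0.14  0.01] w 0.045
```

View pics/s8.png

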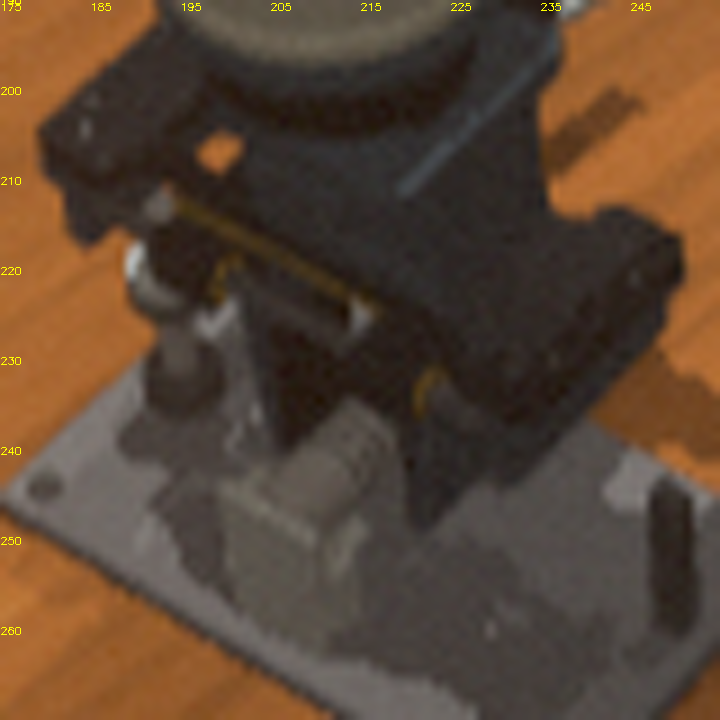

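Run:
```python
from h import *
s=st();p=s["eef_pos"]
robot.line_to(p+[0,0,.10],velocity=.15)
th=1.41
robot.reach(P(arc(th,.148),.14),R(HY+th));st()
crop("top",165,150,100,75,7,"pics/t9.png")
robot.line_to(P(arc(th,.148),.095),velocity=.12)
robot.line_to(P(arc(th,.148),.078),velocity=.05)
hand.gripper_to(0,8);st()
hand.gripper_to(0,30);st()
```

```text
28.2 [0.5499 0.1331 0.0423] F [ 0.18 -1.19 -0.55] T [-0.01 -0.06  0.03] w 0.0451
 29.7 [ 0.6343 -0.0038  0.1389] F [ 0.02 -0.24 -0.79] T [ 0.02 -0.11  0.02] w 0.0448
 31.27 [ 0.6345 -0.0035  0.078 ] F [-2.27 -1.6  -0.03] T [-0.24  0.34 -0.03] w 0.0194
 31.49 [ 0.6346 -0.0034  0.0779] F [-1.56 -1.95  0.87] T [-0.35  0.42  0.02] w 0.0193
```

View pics/t9.png

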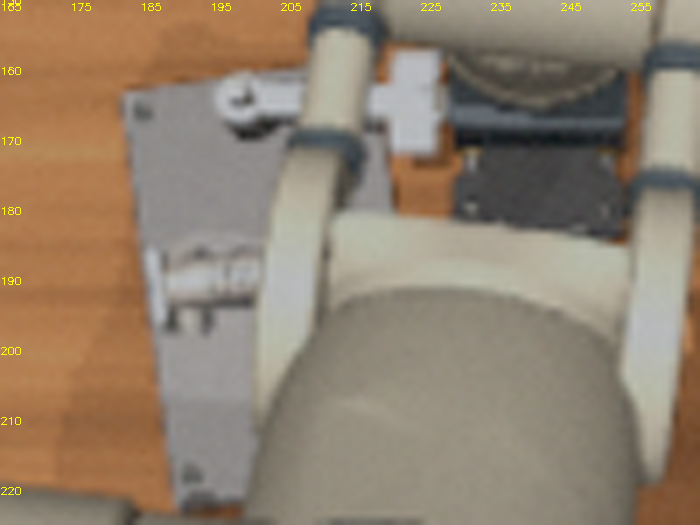

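Run:
```python
from h import *
robot.line_to(P(arc(1.41,.149),.0945),velocity=.04);st()
for th in np.linspace(1.41,.08,7)[1:]:
    robot.line_to(P(arc(th,.149),.0945),R(HY+th),velocity=.1);s=st(round(th,2))
    if np.linalg.norm(s["ft_force"])>22: break
crop("side",175,190,80,80,9,"pics/s10.png")
```

```text
32.06 [ 0.6341 -0.0031  0.0942] F [-1.29  8.57 -7.12] T [ 1.29  0.17 -0.02] w 0.0189
1.19 32.54 [6.02e-01 4.00e-04 9.46e-02] F [ 3.08  9.26 -6.93] T [ 1.28 -0.35 -0.03] w 0.0194
0.97 33.02 [0.5712 0.0108 0.0947] F [ 3.61  7.52 -6.9 ] T [ 1.07 -0.46 -0.01] w 0.0192
0.74 33.51 [0.5435 0.0278 0.0948] F [ 3.92  6.05 -6.84] T [ 0.7  -0.53 -0.05] w 0.0193
0.52 33.99 [0.5198 0.0506 0.0948] F [ 3.76  2.91 -6.28] T [ 0.49 -0.6  -0.07] w 0.0194
0.3 34.48 [0.5018 0.078  0.0947] F [ 4.61  2.2  -7.28] T [ 0.34 -0.56 -0.05] w 0.0194
0.08 34.96 [0.4902 0.1086 0.0946] F [ 5.5   1.45 -7.13] T [ 0.21 -0.6  -0.09] w 0.0196
```

View pics/s10.png

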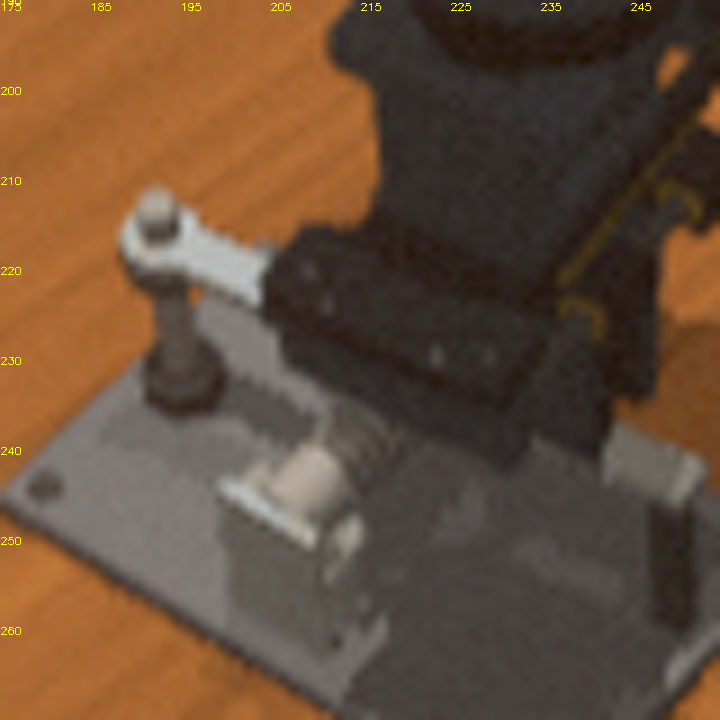

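Run:
```python
from h import *
ax=np.array([np.cos(HY),np.sin(HY),0])
for th in(.03,.01,-.01,-.03,-.05,-.07,-.09):
    robot.line_to(P(arc(th,.149),.0945),R(HY+max(th,-.03)),velocity=.05);s=st(th);f=s["ft_force"]@ax;print(round(f,2))
    if f>9: break
```

```text
0.03 35.31 [0.4886 0.1156 0.0946] F [ 5.13  0.15 -6.83] T [ 0.14 -0.63 -0.03] w 0.0196
0.7
0.01 35.56 [0.488  0.1185 0.0946] F [ 5.69  1.16 -6.21] T [ 0.1  -0.61 -0.05] w 0.0193
-0.21
-0.01 35.81 [0.4876 0.1215 0.0946] F [ 5.03  1.01 -6.23] T [ 0.07 -0.63 -0.02] w 0.0193
-0.17
-0.03 36.06 [0.4871 0.1242 0.0946] F [ 4.99 -3.04 -6.37] T [-0.44 -0.71  0.  ] w 0.0191
3.81
-0.05 36.31 [0.4867 0.1268 0.0945] F [ 5.13 -6.44 -6.45] T [-1.22 -0.74 -0.12] w 0.0193
7.19
-0.07 36.56 [0.4863 0.1294 0.0945] F [ 5.7  -9.76 -7.08] T [-1.81 -0.77 -0.27] w 0.0198
10.57
```

Run:
```python
from h import *
A=P(arc(-.025,.149),0)
robot.line_to(A+[0,0,.0945],R(HY-.02),velocity=.05);st()
robot.line_to(A+[0,0,.086],velocity=.03);st()
z=.086
while z>.080:
    z-=.0007
    robot.line_to(A+[0,0,z],velocity=.015);s=st()
    if s["ft_force"][2]>-2: break
crop("side",175,190,80,80,9,"pics/s11.png")
```

```text
36.84 [0.4871 0.1234 0.0945] F [ 5.11 -1.69 -6.09] T [-0.15 -0.68  0.07] w 0.0191
 37.27 [0.4868 0.1239 0.0859] F [ 4.88 -1.87 -4.49] T [-0.45 -0.76  0.09] w 0.0198
 37.52 [0.4867 0.1238 0.0854] F [ 2.49 -3.13  1.09] T [-0.56 -0.48  0.02] w 0.0192
```

View pics/s11.png

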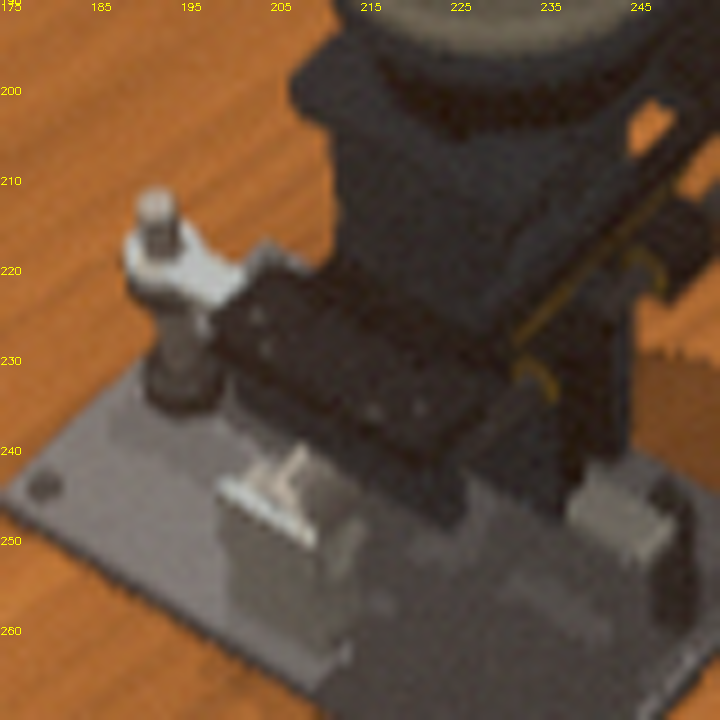

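Run:
```python
from h import *
A=P(arc(-.025,.149),0)
robot.line_to(A+[0,0,.0849],velocity=.015);st()
hand.gripper_to(0,10);st()
hand.gripper_to(0,4);st()
hand.gripper_to(.028);st()
robot.dwell(.2)
crop("side",175,190,80,80,9,"pics/s12a.png")
hand.gripper_to(.05);st()
robot.line_to(A+[0,0,.16],velocity=.15);st()
crop("side",170,185,100,90,7,"pics/s12.png")
```

```text
37.83 [0.4866 0.1238 0.085 ] F [ 2.35 -3.75  4.46] T [-0.65 -0.27  0.02] w 0.0193
 38.04 [0.4865 0.1239 0.085 ] F [ 1.38 -3.67  4.43] T [-0.7  -0.24  0.02] w 0.0196
 38.26 [0.4866 0.1239 0.0849] F [ 1.38 -3.76  5.18] T [-0.72 -0.22 -0.02] w 0.0197
 38.62 [0.4863 0.124  0.0848] F [ 0.29 -0.43 -0.18] T [0.02 0.05 0.01] w 0.0278
 39.4 [0.4866 0.1239 0.0849] F [-0.64 -0.53 -0.25] T [0.05 0.04 0.01] w 0.0501
 40.05 [0.4863 0.1238 0.1595] F [ 0.44  0.36 -0.42] T [0.01 0.02 0.03] w 0.0499
```

View pics/s12.png

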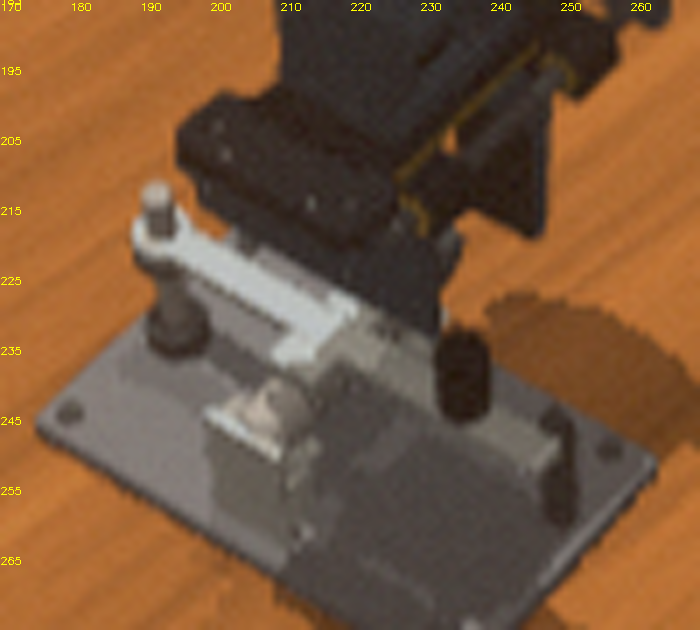

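Bar is closed on the chuck beside the lug (tip about 248,249; knob 233,237). I'll retreat and check the whole scene.

Run:
```python
from h import *
robot.line_to(robot.observe()["eef_pos"]+[0,0,.06],velocity=.2)
robot.set_joints([-1.367,.494,1.345,0,1.302,-.096]);st()
crop("top",175,150,70,75,8,"pics/t13.png")
crop("side",170,205,100,80,8,"pics/s13.png")
cv2.imwrite("pics/top13.png",cv2.resize(read_camera("top")["img"][:,:,::-1],(800,600)))
```

```text
43.3 [ 0.1852 -0.5973  0.2139] F [0.29 0.21 0.6 ] T [0.   0.01 0.03] w 0.0498
```

View pics/t13.png

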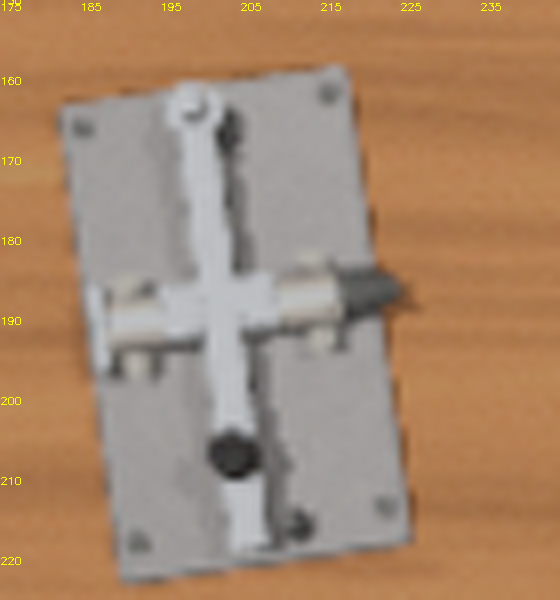

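View pics/s13.png

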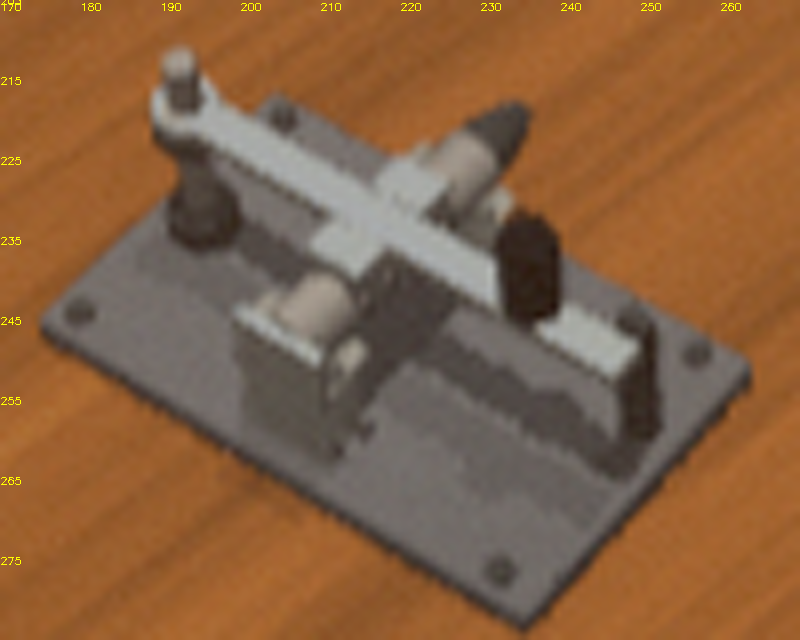

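View pics/top13.png

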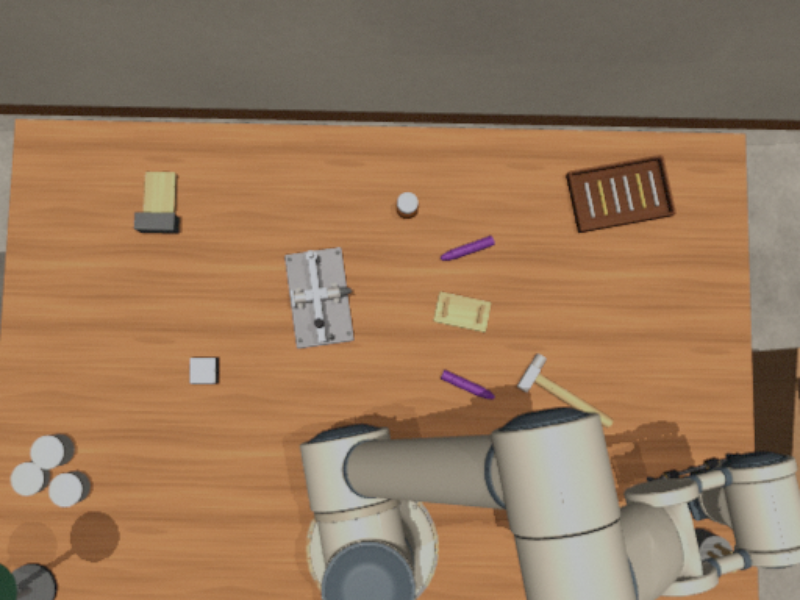

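Run:
```python
from h import *
print(robot.finish_job());st()
```

```text
the job is handed in; nothing more can be done
None
the job is handed in; nothing more can be done
```

The chuck is in the cradle with its flat end against the end stop, and the clamp bar is closed on top of it. I handed the job in at about 43 s on the robot's clock; no verdict was reported.

- **Opening the bar:** I lifted it by the knob and turned it until the force rose to about 13 N at the aside stop. I then lowered it gently and let go.
- **Seating the chuck:** I laid it into the V-supports and pushed it home twice. Each push ended at about 5 N against the stop.
- **Closing the bar:** I lifted it back and turned it until about 10 N built up at the closed stop. I then lowered it slowly until the chuck carried it before opening the fingers.

**Last checks:** the final pictures show the chuck's flat end at the stop, its nose pointing away, the bar across it beside the lug, and the other things where they were. The arm was back at its start pose, touching nothing.

**Two small disagreements:**
- The bar met the chuck about 2 mm higher on the tool than expected, probably because the knob slipped slightly in the grip. The upward force still rose when I lowered further, so the bar was supported before I let go.
- In the top picture the bar tip sits about 2 mm further towards the closed stop than at the start.

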